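# Pack the travelling sample case for the press room

## Task

Pack the sample case for the press room. Press the catch on the spring lid and keep a finger on the lid while it swings up, so that it never flies open, until it stands fully open; then stand every lidded ink jar from the front right of the bench and the steel sampling cup, lifted up and off its hook, upright in the case, each down in a compartment of its own (any one). Finally push the lid shut until the catch holds it, and leave the other things on the bench where they are.

Things in the scene. Friction and masses are not known exactly. Their poses are not given: they have to be found in the camera images.
- case: grey sample case with black corner guards, fixed to the bench, 172 mm deep (its x, from the front with the catch to the back with the hinge), 204 mm wide (its y), 74 mm high when shut. Origin: centre of its underside, z up. Base walls 30 mm high, 4 mm thick. Black foam inside, 24 mm high from the bench, leaves four square compartments
- compartment_1 (a point): centre of the floor of the front left compartment (case x = -39, y = +46 mm), 5 mm above the bench; opening 70 x 70 mm, 19 mm deep. Foam ribs: 8 mm between front and back compartments, 22 mm between left and right ones
- compartment_2 (a point): the same for the front right compartment (case x = -39, y = -46 mm)
- compartment_3 (a point): the same for the back left compartment (case x = +39, y = +46 mm)
- compartment_4 (a point): the same for the back right compartment (case x = +39, y = -46 mm)
- case_lid (a joint): the lid, a hollow shell 44 mm high and 172 mm deep, rad: 0 shut, 1.75 fully open (its stop, leaning slightly back, where its spring keeps it). It turns about the case's y at point lid_hinge. The spring pushes it open all the way: net 0.8 N m when shut (about 5 N at the front edge), 0.4 N m when open; let go, it flies open at several rad/s
- lid_hinge (a point): middle of the lid's hinge line, on top of the back wall of the base (case x = +86 mm, z = 30 mm)
- lid_front (a point): middle of the lid's front top edge, 172 mm in front of and 44 mm above the hinge when shut (74 mm above the bench); moves with the lid. With the lid fully open this edge stands 191 mm above the bench and 74 mm behind the hinge, and the lid's outer face looks to the back
- case_catch (a joint): the lid's rocker catch, rad: 0 at rest (hooked), 0.22 paddle fully pressed (inner end 8 mm down); free from about 0.11. 1 to 2 N begins to move it, about 3 N presses it fully: less than the lid's push, so a finger that presses it and rises slowly carries the lid up with the catch free. It hooks by itself when the lid is pushed down to 0 (6 to 12 N near the front edge; push beside the paddle)
- catch_pad (a point): top of the black ribbed thumb paddle of the catch, near its raised inner end, where to press it down: 30 mm behind the catch's pivot, case x = -60 mm, 88 mm above the bench when shut. The paddle, 44 mm (case y) by 34 mm (case x), sits on the lid at the middle of its front edge and rides on it
- cup_stand: dark steel stand fixed to the bench: round foot 100 mm across, post 212 mm high, and a hook of 7 mm rod that leaves the post at 200 mm height and points along the stand's -x, reaching 97 mm from the post's axis, its end turned up by 11 mm. Origin: under the post
- cup: steel sampling cup, 49 mm across, 27 mm high, 120 g, with a stirrup of 12 mm wide strap: two upright legs, 54.5 mm apart over their outsides along the cup's y, and a flat top bar at 60 mm. Origin: centre of its underside. Starts hung by the top bar on the hook, 66 mm from the post, the hook along the cup's x; raise it 13 to 20 mm, then draw it off past the hook's end. Grip across the legs' tops
- ink_jar_1: low lidded ink jar, 63 mm across and 50 mm high, body 60 mm across, flat yellow lid 62 mm across in the top 17 mm (grip it round the lid). Origin: centre of its underside. About 0.2 kg. May be absent
- ink_jar_2: as ink_jar_1. May be absent
- ink_jar_3: as ink_jar_1. May be absent
- calculator: desk calculator 118x72x16 mm lying on the bench, a bystander
- marker: marker pen 133x18 mm lying on the bench, a bystander
- brush: paint brush 185x27x10 mm lying on the bench, a bystander
- mixer_stand: laboratory mixer, fixed, stays as it is; an obstacle. Origin: centre of its foot plate, 180 mm (x) by 275 mm (y), 22 mm high. Its column, 470 mm high, stands at y = -97 mm; its grey motor head, about 100 mm across, hangs over the foot at y = +20 to +130 mm, x = -60 to +60 mm, from 200 mm up, a stirrer shaft below it. Keep the hand in front of it when passing
- outlet_plug (a point): inner end of the black plug in the light socket box at the bench's right edge, fixed, an obstacle: plug 48 mm wide (x) and 58 mm high, from here to the box 52 mm farther right (-y); box 110 mm along x, 66 mm high

How it is judged:
By the outcome, as a careful person would: the job done as asked, in the order asked, and still so for the second after the job is handed in, with the robot touching nothing.
Of ink_jar_1, ink_jar_2, ink_jar_3 only 2 to 3 are there at a start; the rules pass over those that are not, and their reading is None.
At some moment in a run one of ink_jar_1, ink_jar_2, ink_jar_3 may be knocked a few centimetres aside while the robot is not near it.
It also fails if it takes over 210 s, if anything falls off the work surface, if the arm or the gripper's body presses on something with over 40 N, if the wrist force passes 120 N, or if a joint passes its speed limit or range.

## Robot

A 6-joint arm with a two-finger parallel gripper is mounted at the origin on a cart in front of the work surface, level with it; the furniture and walls round the work are solid. World frame = base frame: x ahead of the robot, y to its left, z up, the work surface at z = 0. Lengths are in m, angles in rad, forces in N, time in s.
With the tool pointing down it reaches from about 0.275 to 0.725 m from the base axis. Payload 5.6 kg.
Tool frame: the origin (TCP) lies on the centre line of the jaws, within the pads' length; the fingertips stand 8 mm ahead of it and the grasp point (between the pads) lies 11 mm behind it; z points along the fingers, y is the line along which they close (so a half turn about z gives the same grasp; the last joint's range is limited). The gripper opens to 85 mm and grips with 20 to 120 N. Pads are 22 mm wide; open, the fingers measure 114 mm over their backs; the gripper's body (76 mm by 85 mm) begins 54 mm behind the grasp point. The pads swing forward as they close: fully open they stand 13 mm farther back than shut.
Start: joints at [-0.884, 0.255, 0.108, 0, -1.424, -0.285], TCP at [0.215, -0.506, 0.239] pointing down, gripper open.
Joint ranges: [-2.95, 2.95], [-1.21, 1.97], [-1.09, 1.5], [-2.87, 1.71], [-2.94, -0.07], [-3.05, 3.05]. Speed limits (rad/s): [2.57, 2.57, 3.14, 3.14, 3.14, 3.14].

## Interface

Orientations are given as [roll, pitch, yaw] about the fixed x, y, z axes, in that order (R = Rz(yaw) Ry(pitch) Rx(roll)).
In Python, from plant import readout, imaging, workorder gives the robot as it stands. The module is installed in compiled form; this text tells all that it offers.
- The arm moves only by the tool drive_tool, never from a script. Its argument "deltas" is a list of rows, each a list of 6 numbers: the shift along the tool's x, y, z in mm, then the turn, a rotation vector about the tool's x, y, z in degrees. In form: [[tx, ty, tz, ax, ay, az], ...]. A call has exactly 5 rows; each row shifts and turns the commanded pose from where the row before left it, along the tool's axes as they then stand; what a row does not reach is not made up. A row lasts 1/8 s, in which the tool goes at most 62.5 mm and 10.7 degrees, less where a joint would pass 70% of its speed; a pose out of reach is approached as far as the arm can. A call is refused whole if a number of a shift passes 62.5 or a number of a turn 10.7, either way. A call with a gripper value outside its range is refused whole. "grip" is the closure in counts, from 0 (fully open) to 255 (shut), set as the call begins (left out, the last holds). The fingers move at their own pace and stop on an object; "force" is the grip in N (left out, the last holds). Time passes only in rows, so rows that do not move let the fingers close, or fill a call up. It gives the time, the measured TCP pose, the force and the opening at its end, in the units of the state.
- readout.get_state(): the state, without advancing time (a new reading comes with each control period).
- imaging.snapshot(name): name is "side" or "top" or "wrist"; returns (picture, depth): 420x560x3 uint8, red, green, blue; 420x560 float32, m along the optical axis (not along the pixel's ray), 0 where there is no reading.
- imaging.camera_model(name): a dict with "camera_matrix" (3x3 intrinsics, pixels), "k1" (the pictures are not rectified: a ray, as slopes to the right and down, at radius r is drawn at 1 + k1 r^2 times it, then the intrinsics apply), "R" (3x3) and "t" (3): a world point X has camera coordinates R X + t. Camera axes: x right, y down, z forward; pixel columns grow to the right and rows downward; lengths in m; the calibration is good to about 2 mm. A picture is of the moment at which its call begins: read the wrist's pose just before it. camera_model takes no time and is no camera call; for the wrist camera it gives the pose at the moment of the call.
- workorder.job_done(): hands the job in, once; it reports no verdict.
The state is a dict: "clock": time; "joint_positions": joint angles; "qd": joint speeds; "tau": joint torques, N m; "tool_pos": TCP position; "tool_rot": TCP orientation; "ft_force": force on the tool from outside, world axes, zero at the start; "moment": the same for the moment, N m; "finger_gap": finger opening in m.
Only numpy, scipy, OpenCV 4.12 (cv2) and the standard library are available. Lean on these libraries where they do the work, as an engineer would, in place of code of your own. Each camera call takes 0.05 s, during which the arm holds its last target. There are 200 camera calls.

## Working session

There is one attempt and no reset: what is moved stays moved. The work goes in short steps, Python scripts to look and compute and a tool call to move; the robot and the scene stay as the last step left them, time stands still between calls to the robot, and variables do not carry over. Pictures are saved under pics/ and viewed, on a budget of 14 in all, crops included, one or two more only if the job needs it, and the job is handed in when it is done.

Besides the shell and the picture viewer there is one more tool, called after ">>>" as name(argument=value, ...) on one line, values as JSON. drive_tool: Moves the arm, as the interface text tells. Its arguments: {"type":"object","properties":{"deltas":{"type":"array"},"grip":{"type":"number"},"force":{"type":"number"}},"required":["deltas"]}

```bash
mkdir -p pics; cat > h.py <<'E'
import numpy as np, cv2
from plant import readout, imaging, workorder
def snap(n):
    m=imaging.camera_model(n); p,d=imaging.snapshot(n); return p,d,m
def save(p,f): cv2.imwrite('pics/'+f+'.png',cv2.cvtColor(p,cv2.COLOR_RGB2BGR))
def slopes(m,uv):
    K=np.array(m['camera_matrix']); uv=np.atleast_2d(np.float64(uv))
    return cv2.undistortPoints(uv.reshape(-1,1,2),K,np.array([m['k1'],0,0,0.])).reshape(-1,2)
def plane(m,uv,z):
    R=np.array(m['R']);t=np.array(m['t']);s=slopes(m,uv)
    d=np.c_[s,np.ones(len(s))]@R; c=-R.T@t
    return c+d*((z-c[2])/d[:,2])[:,None]
def cloud(m,d):
    v,u=np.indices(d.shape); s=slopes(m,np.c_[u.ravel(),v.ravel()])
    z=d.ravel()[:,None]; P=(np.c_[s,np.ones(len(s))]*z-np.array(m['t']))@np.array(m['R'])
    P[z[:,0]==0]=np.nan
    return P.reshape(*d.shape,3)
def proj(m,X):
    X=np.atleast_2d(X)@np.array(m['R']).T+np.array(m['t']); s=X[:,:2]/X[:,2:]
    s=s*(1+m['k1']*(s**2).sum(1))[:,None]; K=np.array(m['camera_matrix'])
    return s*[K[0,0],K[1,1]]+[K[0,2],K[1,2]]
E
python3 - <<'E'
from h import *
for n in ['top','side','wrist']:
    p,d,m=snap(n); save(p,n+'0'); np.savez(n+'0',p=p,d=d,P=cloud(m,d))
    R=np.array(m['R']);print(n,(-R.T@np.array(m['t'])).round(3),R.round(2).tolist())
print(readout.get_state())
a=cv2.imread('pics/top0.png');b=cv2.imread('pics/side0.png')
E
```

```text
top [ 0.367 -0.027  1.05 ] [[-0.01, -1.0, -0.03], [-0.99, 0.01, -0.15], [0.15, 0.03, -0.99]]
side [ 1.178 -0.693  1.244] [[0.72, 0.69, -0.02], [0.53, -0.57, -0.64], [-0.45, 0.45, -0.77]]
wrist [ 0.142 -0.537  0.374] [[-0.39, 0.92, 0.0], [0.88, 0.37, 0.31], [0.28, 0.12, -0.95]]
{'clock': 0.15, 'joint_positions': array([-8.84385395e-01,  2.55611965e-01,  1.07292737e-01, -3.31278867e-04,
       -1.42386833e+00, -2.84596163e-01]), 'qd': array([-0.00113483, -0.00183585,  0.00299507,  0.00112724, -0.00049817,
        0.00143153]), 'tau': array([-9.56563090e-04, -3.86941731e+01,  2.38081741e+01,  5.36662281e+00,
       -4.53592453e-03,  1.53055328e-07]), 'tool_pos': array([ 0.21500134, -0.50585466,  0.23860295]), 'tool_rot': array([ 3.14016538e+00, -7.61564144e-05, -2.73982656e+00]), 'ft_force': array([-1.02736612, -0.25558365,  0.13857764]), 'moment': array([-0.01206713,  0.02736903,  0.01107065]), 'finger_gap': 0.08550962508291172}
```

View pics/top0.png

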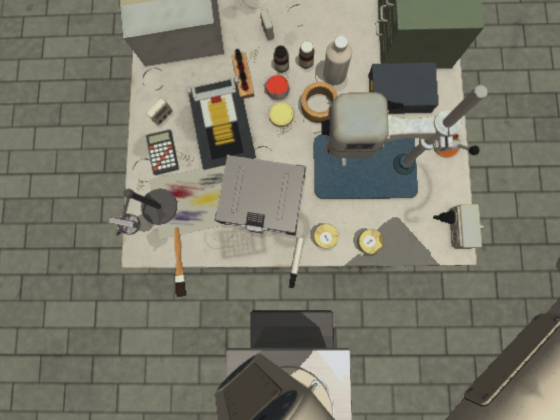

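View pics/side0.png

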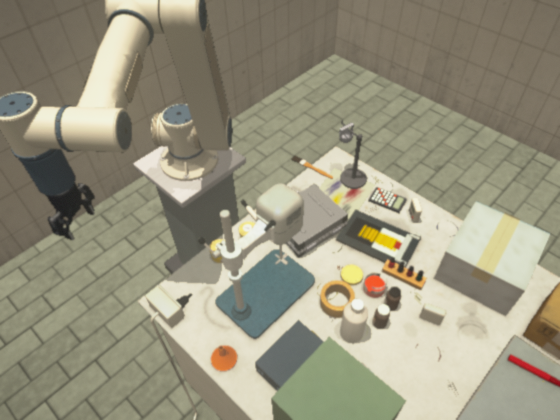

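The top view shows the case at about (261,195) with the catch at (256,220). Two yellow-lidded jars are at (326,236) and (370,241), and the stand is at (158,205) with the cup near (125,225). The side view shows the same two jars at (218,248) and (245,230), and no third. Now I'll measure.

```bash
python3 - <<'E'
from h import *
mt=imaging.camera_model('top'); ms=imaging.camera_model('side')
for n in ['top','side']:
    f=np.load(n+'0.npz');p,d,P=f['p'],f['d'],f['P']; m={'top':mt,'side':ms}[n]
    h=cv2.cvtColor(p,cv2.COLOR_RGB2HSV)
    k=((h[...,0]>15)&(h[...,0]<35)&(h[...,1]>110)&(h[...,2]>120)).astype(np.uint8)
    k=cv2.morphologyEx(k,cv2.MORPH_CLOSE,np.ones((7,7)))
    nn,l,s,c=cv2.connectedComponentsWithStats(k)
    for i in range(1,nn):
        if s[i,4]>60:
            q=P[l==i]; print(n,'yel',c[i].round(1),s[i,2:],np.nanmedian(q,0).round(3), plane(m,c[i],.05).round(4))
f=np.load('top0.npz');p,P=f['p'],f['P']
# case lid: points z 0.066..0.082 in region
X,Y,Z=P[...,0],P[...,1],P[...,2]
v,u=np.indices(Z.shape)
k=((Z>.064)&(Z<.082)&(u>200)&(u<320)&(v>140)&(v<245)).astype(np.uint8)
k=cv2.morphologyEx(k,cv2.MORPH_OPEN,np.ones((3,3)))
c=max(cv2.findContours(k,0,1)[0],key=cv2.contourArea)
w=plane(mt,c.reshape(-1,2),.074)[:,:2]
r=cv2.minAreaRect((w*1000).astype(np.float32));print('lid',r)
q=P[(k>0)];print(np.nanmedian(q,0))
k=((Z>.08)&(Z<.1)&(u>235)&(u<280)&(v>200)&(v<240)).astype(np.uint8)
print('paddle',k.sum(),np.nanmean(P[k>0],0))
# stand/cup
g=(u<190)&(v>170)&(v<250)&(Z>.1)
for a in np.arange(.1,.26,.02):
    q=P[g&(Z>a)&(Z<=a+.02)]
    if len(q): print('%.2f'%a,len(q),q.mean(0).round(3),q.min(0).round(3),q.max(0).round(3))
T=p[175:255,90:200];S=np.load('side0.npz')['p'][100:200,310:410]
I=np.hstack([cv2.resize(T,(440,320),interpolation=2),cv2.resize(S,(320,320),interpolation=2)]);
L=cv2.resize(p[140:260,200:400],(760,456),interpolation=2)
save(np.vstack([I[:,:760][:,:],L])[:600] if 0 else I,'c1')
E
```

```text
top yel [242.4  74.4] [ 20  44 376] [0.891 0.116 0.022] [[0.8817 0.114  0.05  ]]
top yel [316.   98.4] [ 36  36 364] [ 0.818 -0.081  0.047] [[ 0.8083 -0.0852  0.05  ]]
top yel [220.2 121.7] [ 26  46 727] [0.761 0.179 0.016] [[0.7479 0.1726 0.05  ]]
top yel [205.9 198.3] [ 28  11 178] [0.549 0.218 0.   ] [[0.5397 0.2066 0.05  ]]
top yel [177.2 256. ] [  9  47 135] [0.384 0.291 0.008] [[0.3909 0.2773 0.05  ]]
top yel [377.6 237.6] [10 14 66] [ 0.433 -0.235  0.049] [[ 0.4333 -0.2337  0.05  ]]
side yel [316.8 169.5] [29 16 94] [0.402 0.287 0.007] [[0.4298 0.2542 0.05  ]]
side yel [377.7 237.2] [ 42  26 470] [0.759 0.179 0.017] [[0.7719 0.1548 0.05  ]]
side yel [403.5 274.1] [ 43  29 489] [0.903 0.111 0.023] [[0.9107 0.0946 0.05  ]]
side yel [342.1 287. ] [ 41  49 745] [ 0.795 -0.056  0.037] [[ 0.8046 -0.0657  0.05  ]]
side yel [551.8 310.2] [ 22  49 592] [1.273 0.219 0.116] [[1.2808 0.2781 0.05  ]]
lid ((546.471435546875, 63.90946960449219), (207.2401123046875, 178.37388610839844), 80.52360534667969)
[0.5500235  0.06030731 0.07430001]
paddle 289 [0.47513407 0.0758881  0.08531286]
0.10 20 [0.526 0.341 0.109] [0.52  0.339 0.101] [0.533 0.348 0.118]
0.12 23 [0.525 0.342 0.129] [0.519 0.339 0.12 ] [0.534 0.349 0.139]
0.14 158 [0.471 0.359 0.151] [0.444 0.333 0.14 ] [0.534 0.378 0.16 ]
0.16 136 [0.473 0.348 0.17 ] [0.438 0.329 0.16 ] [0.533 0.382 0.18 ]
0.18 55 [0.487 0.339 0.192] [0.449 0.33  0.18 ] [0.535 0.383 0.2  ]
0.20 319 [0.482 0.352 0.206] [0.433 0.33  0.2  ] [0.536 0.385 0.214]
```

View pics/c1.png

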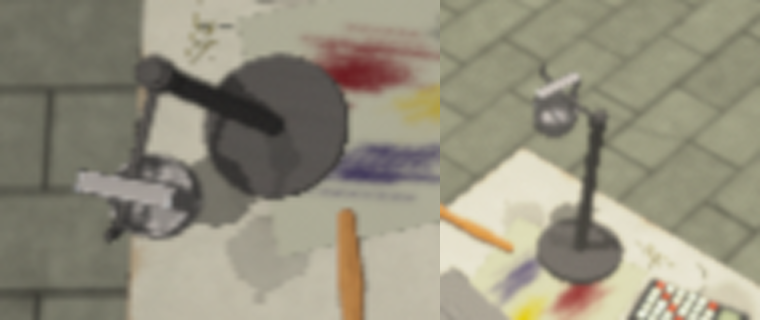

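The cup hangs on a hook pointing roughly to -x; its bar runs roughly along y, near crop (80-172, 182-198). Next I'll get jar positions, the hook line and the mixer head limits.

```bash
python3 - <<'E'
from h import *
mt=imaging.camera_model('top')
f=np.load('top0.npz');p,P=f['p'],f['P']
X,Y,Z=P[...,0],P[...,1],P[...,2]; v,u=np.indices(Z.shape)
k=((Z>.038)&(Z<.062)&(v>215)&(v<262)&(u>300)).astype(np.uint8)
n,l,s,c=cv2.connectedComponentsWithStats(k)
for i in range(1,n):
    if s[i,4]>40:
        cc=max(cv2.findContours((l==i).astype(np.uint8),0,1)[0],key=cv2.contourArea)
        (x,y),r=cv2.minEnclosingCircle(cc); print('jar',c[i],r,plane(mt,c[i],.048).round(4),np.nanmean(P[l==i],0).round(4))
print('post',plane(mt,[128.75,193],.212),'hookend',plane(mt,[118,233],.21))
print('bar',plane(mt,[[110,220.5],[133,224.5]],.206))
print('foot',plane(mt,[159.5,206.5],.01))
g=(u<145)&(v>175)&(v<245)&(Z>.196)
q=P[g];print(len(q));
h=cv2.cvtColor(p,cv2.COLOR_RGB2HSV)
br=g&(h[...,2]>130);print('bright',br.sum(),P[br].mean(0),P[br].min(0),P[br].max(0), cv2.fitLine((P[br][:,:2]).astype(np.float32),2,0,.01,.01).ravel())
dk=g&~br;q=P[dk];print('dark fit',cv2.fitLine(q[:,:2].astype(np.float32),2,0,.001,.01).ravel(),q.min(0),q.max(0))
g=(u>300)&(u<420)&(v<200)&(Z>.19)&(Z<.5);q=P[g];print('mixer',np.nanpercentile(q,[1,50,99],axis=0).round(3))
g=(u>420)&(v>190)&(v<250)&(Z>.03);q=P[g];print('plug',np.nanpercentile(q,[1,50,99],axis=0).round(3))
E
```

```text
jar [453.46125461 226.56826568] 21.572649002075195 [[ 0.4594 -0.427   0.048 ]] [ 0.4594 -0.4262  0.0499]
jar [325.47510373 235.5       ] 12.349188804626465 [[ 0.4399 -0.1022  0.048 ]] [ 0.4399 -0.1022  0.0486]
jar [370.67269076 240.85341365] 12.753252983093262 [[ 0.4252 -0.2164  0.048 ]] [ 0.4252 -0.2162  0.0485]
post [[0.52564258 0.34080891 0.212     ]] hookend [[0.43757931 0.36097432 0.21      ]]
bar [[0.46567804 0.38233479 0.206     ]
 [0.45631799 0.33029361 0.206     ]]
foot [[0.52557074 0.34253496 0.01      ]]
340
bright 134 [0.46590344 0.35683932 0.20552497] [0.45296768 0.33186941 0.19676085] [0.53598088 0.38536007 0.20979168] [ 0.0157279  -0.9998763   0.46590343  0.35683933]
dark fit [ 0.983834   -0.17908278  0.49321455  0.34869012] [0.43305898 0.32967808 0.19646152] [0.53597643 0.38268595 0.21422709]
mixer [[ 0.583 -0.32   0.194]
 [ 0.626 -0.159  0.365]
 [ 0.982 -0.084  0.386]]
plug [[ 0.407 -0.486  0.032]
 [ 0.469 -0.448  0.064]
 [ 0.514 -0.389  0.07 ]]
```

>>> drive_tool(deltas=[[0,0,0,0,0,8.1],[0,0,0,0,0,8.1],[0,0,0,0,0,8.1],[0,0,0,0,0,8.1],[0,0,0,0,0,0]], grip=255, force=40)

```text
clock: 0.78
tool_pos: [0.2151, -0.506, 0.2389]
tool_rot: [3.141, -0.0, 2.979]
ft_force: [-0.6, 0.1, -0.1]
finger_gap: 0.0002
```

>>> drive_tool(deltas=[[-11.5,41,0,0,0,0],[-11.5,41,0,0,0,0],[-11.5,41,0,0,0,0],[-11.5,41,0,0,0,0],[-11.5,41,0,0,0,0]])

```text
clock: 1.4
tool_pos: [0.3056, -0.312, 0.2393]
tool_rot: [3.142, 0.0, 2.981]
ft_force: [1.1, 0.3, 0.4]
finger_gap: -0.0003
```

>>> drive_tool(deltas=[[-11.5,41,0,0,0,0],[-11.5,41,0,0,0,0],[-11.5,41,0,0,0,0],[-11.5,41,0,0,0,0],[-11.5,41,0,0,0,0]])

```text
clock: 2.02
tool_pos: [0.3957, -0.119, 0.2394]
tool_rot: [3.141, 0.0, 2.982]
ft_force: [1.3, 0.8, 0.3]
finger_gap: -0.0001
```

>>> drive_tool(deltas=[[-11.5,41,10,0,0,0],[-11.5,41,10,0,0,0],[-11.5,41,10,0,0,0],[-11.5,41,10,0,0,0],[-11.5,41,0,0,0,0]])

```text
clock: 2.65
tool_pos: [0.4854, 0.0737, 0.1984]
tool_rot: [-3.141, -0.002, 2.982]
ft_force: [0.6, 0.1, 0.1]
finger_gap: -0.0001
```

>>> drive_tool(deltas=[[0,0,0,0,0,0],[0,0,0,0,0,0],[0,0,0,0,0,0],[0,0,0,0,0,0],[0,0,0,0,0,0]])

```text
clock: 3.28
tool_pos: [0.4854, 0.0721, 0.1995]
tool_rot: [3.141, 0.0, 2.978]
ft_force: [-0.3, 0.7, -0.9]
finger_gap: 0.0003
```

```bash
python3 - <<'E'
from h import *
p,d,m=snap('wrist');P=cloud(m,d);save(p,'w1')
Z=P[...,2]
k=(Z>.079)&(Z<.1); n,l,s,c=cv2.connectedComponentsWithStats(k.astype(np.uint8))
for i in range(1,n):
    if s[i,4]>200: print(c[i],s[i],np.nanmean(P[l==i],0).round(4),cv2.minAreaRect((P[l==i][:,:2]*1000).astype(np.float32)),np.percentile(P[l==i][:,2],[5,50,95]).round(4))
k=((Z>.068)&(Z<.079)); q=P[k]; print('lid',np.percentile(q,[1,50,99],axis=0).round(4), cv2.minAreaRect((q[:,:2]*1000).astype(np.float32)))
print('pad px',proj(m,[.4873,.0738,.088]))
E
```

```text
[278.66640837 193.08640062] [ 241  168   76   51 2581] [0.472  0.0774 0.0857] ((472.4715270996094, 77.07601928710938), (64.91759490966797, 42.76310348510742), 79.77867126464844) [0.0806 0.0855 0.0901]
lid [[ 0.4502 -0.0342  0.0727]
 [ 0.5159  0.0725  0.0752]
 [ 0.5983  0.1723  0.0779]] ((592.4756469726562, 177.60397338867188), (494.6438293457031, 200.23631286621094), 60.029170989990234)
pad px [[277.37395596 211.35792831]]
```

View pics/w1.png

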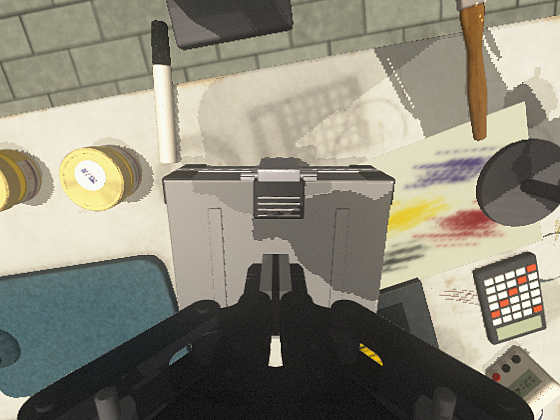

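The ribbed paddle spans about (253-305, 178-219), and the pad projects at (277,211), so they agree. I'll descend and press.

>>> drive_tool(deltas=[[-1.3,1.9,18,0,0,0],[0,0,18,0,0,0],[0,0,18,0,0,0],[0,0,18,0,0,0],[0,0,18,0,0,0]])

```text
clock: 3.95
tool_pos: [0.4871, 0.074, 0.1088]
tool_rot: [3.141, 0.0, 2.978]
ft_force: [0.1, -0.3, -1.3]
finger_gap: 0.0001
```

>>> drive_tool(deltas=[[0,0,6,0,0,0],[0,0,3,0,0,0],[0,0,2,0,0,0],[0,0,2,0,0,0],[0,0,0,0,0,0]])

```text
clock: 4.58
tool_pos: [0.4877, 0.0743, 0.0969]
tool_rot: [3.141, 0.001, 2.978]
ft_force: [1.4, 0.0, -0.0]
finger_gap: -0.0001
```

>>> drive_tool(deltas=[[0,0,2,0,0,0],[0,0,2,0,0,0],[0,0,1,0,0,0],[0,0,0,0,0,0],[0,0,0,0,0,0]])

```text
clock: 5.2
tool_pos: [0.4872, 0.0744, 0.0914]
tool_rot: [3.141, 0.0, 2.978]
ft_force: [-0.1, 0.5, 4.3]
finger_gap: -0.0
```

>>> drive_tool(deltas=[[0,0,1.5,0,0,0],[0,0,1,0,0,0],[0,0,0.5,0,0,0],[0,0,0,0,0,0],[0,0,0,0,0,0]])

```text
clock: 5.82
tool_pos: [0.4865, 0.0745, 0.0887]
tool_rot: [3.141, -0.001, 2.978]
ft_force: [-4.7, 2.8, 9.5]
finger_gap: -0.0002
```

```bash
python3 - <<'E'
import numpy as np
th=np.arange(0,1.58,.175); th=np.r_[th,1.75]
f=157*np.cos(th)-50*np.sin(th);u=157*np.sin(th)+50*np.cos(th)
f[-1]=-86;u[-1]=150
for i in range(len(th)-1): print(round(th[i+1],3),((f[i+1]-f[i])/5).round(1),(-(u[i+1]-u[i])/5).round(1), 'tcp f',round(f[i+1]-11,1),'z',round(u[i+1]+38,1))
E
```

```text
0.175 -2.2 -5.3 tcp f 134.9 z 114.6
0.35 -3.1 -4.8 tcp f 119.3 z 138.8
0.525 -3.9 -4.2 tcp f 99.8 z 160.0
0.7 -4.6 -3.5 tcp f 76.9 z 177.4
0.875 -5.1 -2.6 tcp f 51.3 z 190.6
1.05 -5.5 -1.7 tcp f 23.7 z 199.1
1.225 -5.7 -0.7 tcp f -4.8 z 202.7
1.4 -5.8 0.3 tcp f -33.6 z 201.2
1.575 -5.6 1.3 tcp f -61.7 z 194.8
1.75 -7.1 1.4 tcp f -97.0 z 188.0
```

>>> drive_tool(deltas=[[-0.3,0,-1.5,0,0,0],[-0.7,0,-2.5,0,0,0],[-1,0,-3,0,0,0],[-1.2,0,-3,0,0,0],[-1.2,0,-3,0,0,0]])

```text
clock: 6.45
tool_pos: [0.4911, 0.0737, 0.1013]
tool_rot: [3.141, -0.001, 2.978]
ft_force: [-2.1, 1.9, 5.0]
finger_gap: -0.0
```

```bash
python3 - <<'E'
from h import *
p,d,m=snap('wrist');P=cloud(m,d);save(p,'w2');print(readout.get_state()['tool_pos'])
for uv in [(200,250),(350,250),(200,200),(350,200)]: print(uv,P[uv[1],uv[0]].round(4))
E
```

```text
[0.49133452 0.07362046 0.10173414]
(200, 250) [0.4763 0.0345 0.0872]
(350, 250) [0.4896 0.1155 0.0876]
(200, 200) [0.456  0.032  0.0564]
(350, 200) [0.4716 0.1247 0.0555]
```

>>> drive_tool(deltas=[[-1.3,0,-2.6,0,0,0],[-1.3,0,-2.6,0,0,0],[-1.4,0,-2.7,0,0,0],[-1.4,0,-2.7,0,0,0],[-1.5,0,-2.8,0,0,0]])

```text
clock: 7.12
tool_pos: [0.4977, 0.0724, 0.1147]
tool_rot: [-3.142, -0.001, 2.978]
ft_force: [-2.4, 2.7, 6.3]
finger_gap: 0.0002
```

>>> drive_tool(deltas=[[-2.8,0,-4.9,0,0,0],[-3,0,-4.8,0,0,0],[-3.1,0,-4.8,0,0,0],[-3.2,0,-4.7,0,0,0],[-3.4,0,-4.7,0,0,0]])

```text
clock: 7.75
tool_pos: [0.5134, 0.0697, 0.1389]
tool_rot: [-3.141, -0.0, 2.978]
ft_force: [-0.5, 1.8, 5.6]
finger_gap: -0.0003
```

>>> drive_tool(deltas=[[-3.6,0,-4.5,0,0,0],[-3.8,0,-4.3,0,0,0],[-3.9,0,-4.2,0,0,0],[-4,0,-4.1,0,0,0],[-4.2,0,-4,0,0,0]])

```text
clock: 8.38
tool_pos: [0.5332, 0.0664, 0.1602]
tool_rot: [-3.141, 0.001, 2.978]
ft_force: [-0.4, 1.3, 5.2]
finger_gap: 0.0
```

>>> drive_tool(deltas=[[-4.3,0,-3.8,0,0,0],[-4.5,0,-3.6,0,0,0],[-4.6,0,-3.5,0,0,0],[-4.7,0,-3.4,0,0,0],[-4.8,0,-3.2,0,0,0]])

```text
clock: 9.0
tool_pos: [0.5559, 0.0626, 0.1774]
tool_rot: [-3.141, 0.0, 2.978]
ft_force: [1.6, -0.5, 3.2]
finger_gap: -0.0001
```

>>> drive_tool(deltas=[[-4.9,0,-3,0,0,0],[-5,0,-2.8,0,0,0],[-5.1,0,-2.6,0,0,0],[-5.2,0,-2.4,0,0,0],[-5.3,0,-2.2,0,0,0]])

```text
clock: 9.62
tool_pos: [0.5808, 0.0585, 0.1902]
tool_rot: [-3.141, -0.0, 2.978]
ft_force: [1.9, -1.3, 1.7]
finger_gap: -0.0001
```

>>> drive_tool(deltas=[[-5.4,0,-2,0,0,0],[-5.5,0,-1.9,0,0,0],[-5.5,0,-1.7,0,0,0],[-5.6,0,-1.5,0,0,0],[-5.6,0,-1.3,0,0,0]])

```text
clock: 10.25
tool_pos: [0.6081, 0.054, 0.1987]
tool_rot: [-3.141, -0.0, 2.978]
ft_force: [2.5, -1.9, 1.8]
finger_gap: -0.0002
```

>>> drive_tool(deltas=[[-5.6,0,-1.1,0,0,0],[-5.7,0,-0.9,0,0,0],[-5.7,0,-0.6,0,0,0],[-5.7,0,-0.4,0,0,0],[-5.7,0,-0.2,0,0,0]])

```text
clock: 10.88
tool_pos: [0.6364, 0.0496, 0.202]
tool_rot: [3.141, 0.001, 2.978]
ft_force: [2.4, -2.6, 4.2]
finger_gap: 0.0002
```

>>> drive_tool(deltas=[[-5.8,0,0,0,0,0],[-5.8,0,0.2,0,0,0],[-5.8,0,0.4,0,0,0],[-5.7,0,0.6,0,0,0],[-5.7,0,0.8,0,0,0]])

```text
clock: 11.5
tool_pos: [0.6647, 0.0451, 0.1998]
tool_rot: [3.141, 0.0, 2.978]
ft_force: [2.9, -1.1, 4.3]
finger_gap: -0.0
```

>>> drive_tool(deltas=[[-5.6,0,1,0,0,0],[-5.6,0,1.2,0,0,0],[-5.6,0,1.4,0,0,0],[-5.6,0,1.5,0,0,0],[-5.6,0,1.6,0,0,0]])

```text
clock: 12.12
tool_pos: [0.6922, 0.0404, 0.1928]
tool_rot: [3.142, -0.0, 2.978]
ft_force: [3.3, -0.5, 3.0]
finger_gap: -0.0001
```

>>> drive_tool(deltas=[[-5.5,0,1.2,0,0,0],[-5.5,0,1.2,0,0,0],[-5.5,0,1.2,0,0,0],[-5,0,1,0,0,0],[-5,0,1,0,0,0]])

```text
clock: 12.75
tool_pos: [0.7178, 0.036, 0.1866]
tool_rot: [-3.141, -0.002, 2.978]
ft_force: [1.7, 0.2, -1.8]
finger_gap: 0.0002
```

```bash
python3 - <<'E'
from h import *
s=readout.get_state();print(s['joint_positions'].round(3),s['ft_force'].round(1))
p,d,m=snap('side');P=cloud(m,d)
X,Y,Z=P[...,0],P[...,1],P[...,2]
I=p[130:290,250:410]; save(cv2.resize(I,(600,600),interpolation=2),'s1')
for f,u in [(172,44),(100,44)]:
  for th in [1.6,1.7,1.75]:
    c,s_=np.cos(th),np.sin(th); F=f*c-u*s_;U=f*s_+u*c
    X0=np.array([.631-F*.986e-3,.0497+F*.165e-3,.03+U*1e-3])
    X0[:2]+=np.array([.165,.986])*-.08
    print(f,th,X0.round(3),(proj(m,X0)-[250,130])*3.75)
E
```

```text
[ 0.266  0.621  0.544 -0.    -1.495 -2.001] [ 1.7  0.2 -1.8]
172 1.6 [ 0.666 -0.037  0.201] [[243.96986563 354.80481504]]
172 1.7 [ 0.683 -0.04   0.195] [[257.73998349 373.21242194]]
172 1.75 [ 0.691 -0.041  0.191] [[264.41634075 382.76440218]]
100 1.6 [ 0.664 -0.037  0.129] [[238.51462828 409.46863873]]
100 1.7 [ 0.674 -0.039  0.123] [[245.95814091 421.07006574]]
100 1.75 [ 0.678 -0.039  0.121] [[249.49845999 426.97344733]]
```

View pics/s1.png

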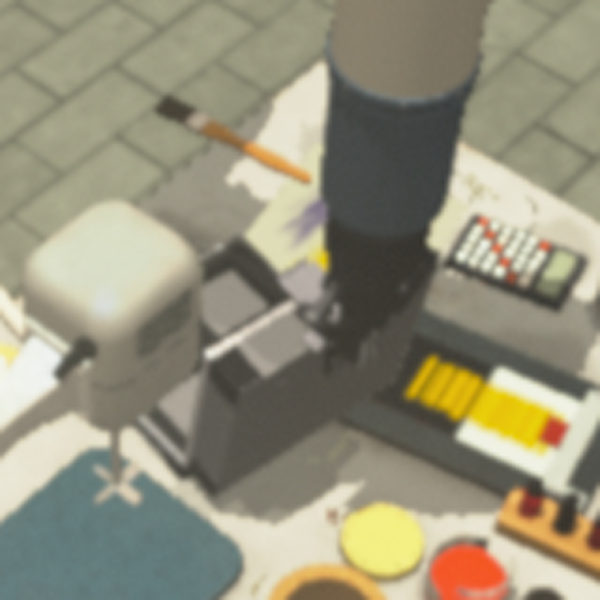

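The lid stands open, its edge near (264,380) against a predicted (264,383) at 1.75 rad, with the finger behind it. One more small push, then I'll leave upward and go look at the cup.

>>> drive_tool(deltas=[[-3,0,0,0,0,0],[-2,0,0,0,0,0],[0,0,0,0,0,0],[0,0,-8,0,0,0],[0,0,-8,0,0,0]])

```text
clock: 13.42
tool_pos: [0.723, 0.0352, 0.2045]
tool_rot: [3.142, 0.001, 2.978]
ft_force: [2.4, 0.5, -1.8]
finger_gap: -0.0002
```

>>> drive_tool(deltas=[[0,0,-15,0,0,0],[0,0,-20,0,0,0],[0,0,-20,0,0,0],[20,0,-20,0,0,0],[30,0,-10,0,0,0]])

```text
clock: 14.05
tool_pos: [0.6734, 0.0433, 0.2904]
tool_rot: [3.141, 0.002, 2.977]
ft_force: [0.2, 1.0, -0.1]
finger_gap: 0.0
```

>>> drive_tool(deltas=[[40,0,0,0,0,0],[40,0,0,0,0,0],[40,0,0,0,0,0],[43,0,0,0,0,0],[43,0,0,0,0,0]], grip=0)

```text
clock: 14.68
tool_pos: [0.4688, 0.0769, 0.29]
tool_rot: [3.141, 0.001, 2.978]
ft_force: [-0.5, 0.8, 1.6]
finger_gap: 0.0852
```

>>> drive_tool(deltas=[[0,-36,14,0,0,0],[0,-36,14,0,0,0],[0,-36,14,0,0,0],[0,-36,14,0,0,0],[0,-37,14,0,0,0]])

```text
clock: 15.3
tool_pos: [0.4406, -0.1027, 0.2197]
tool_rot: [3.141, 0.002, 2.978]
ft_force: [0.9, 0.0, 0.0]
finger_gap: 0.0852
```

>>> drive_tool(deltas=[[0,0,0,0,0,0],[0,0,0,0,0,0],[0,0,0,0,0,0],[0,0,0,0,0,0],[0,0,0,0,0,0]])

```text
clock: 15.92
tool_pos: [0.441, -0.1013, 0.2186]
tool_rot: [3.142, 0.0, 2.979]
ft_force: [-0.3, 0.0, 0.8]
finger_gap: 0.0854
```

```bash
cat >> h.py <<'E'
def jars(n):
    p,d,m=snap(n);P=cloud(m,d);Z=P[...,2]
    k=((Z>.042)&(Z<.056)&(P[...,1]<-.03)&(P[...,1]>-.36)&(P[...,0]>.28)&(P[...,0]<.53)).astype(np.uint8)
    k=cv2.morphologyEx(k,cv2.MORPH_OPEN,np.ones((3,3)))
    nn,l,s,c=cv2.connectedComponentsWithStats(k)
    for i in range(1,nn):
        if s[i,4]>100:
            q=P[(l==i)&(Z>.046)]; cc=(q[:,:2]*1000).astype(np.float32)
            print(n,c[i].round(),s[i,4],cv2.minEnclosingCircle(cc),np.percentile(q[:,2],[50]).round(4))
    return p,d,m,P
E
python3 - <<'E'
from h import *
print(readout.get_state()['tool_pos'])
p,d,m,P=jars('top');np.savez('top1',p=p,P=P)
q,d,m,P=jars('wrist')
save(np.vstack([p[:300],q[:300]]),'m1')
E
```

```text
[ 0.44099144 -0.10125834  0.21864863]
top [373. 245.] 278 ((421.01507568359375, -218.13430786132812), 30.572296142578125) [0.0489]
wrist [275. 189.] 2761 ((438.9306640625, -101.4582290649414), 31.58392333984375) [0.0493]
wrist [166. 193.] 2803 ((423.80645751953125, -215.9865264892578), 31.884912490844727) [0.0494]
```

View pics/m1.png

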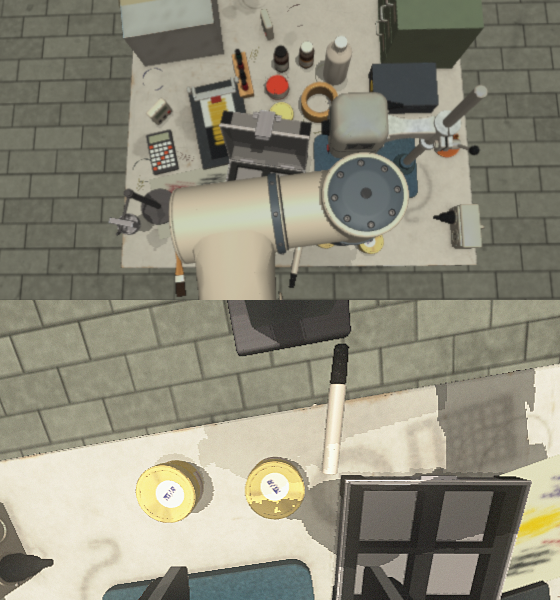

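Both jars are in the wrist view at about (275,189) and (166,193), and the case is open with four free compartments. I'll grasp jar 1.

>>> drive_tool(deltas=[[2,0,35,0,0,0],[0,0,40,0,0,0],[0,0,40,0,0,0],[0,0,30,0,0,0],[0,0,20,0,0,0]])

```text
clock: 16.65
tool_pos: [0.4382, -0.1013, 0.052]
tool_rot: [-3.141, -0.002, 2.978]
ft_force: [-0.5, 0.0, -0.1]
finger_gap: 0.0851
```

>>> drive_tool(deltas=[[0,0,10,0,0,0],[0,0,6,0,0,0],[0,0,4,0,0,0],[0,0,0,0,0,0],[0,0,0,0,0,0]])

```text
clock: 17.27
tool_pos: [0.4392, -0.1013, 0.0339]
tool_rot: [3.141, 0.001, 2.978]
ft_force: [-0.0, 0.2, -0.0]
finger_gap: 0.0855
```

>>> drive_tool(deltas=[[0,0,0,0,0,0],[0,0,0,0,0,0],[0,0,0,0,0,0],[0,0,0,0,0,0],[0,0,0,0,0,0]], grip=140, force=30)

```text
clock: 17.9
tool_pos: [0.4391, -0.1015, 0.0342]
tool_rot: [-3.141, 0.001, 2.978]
ft_force: [-2.1, 0.1, 5.2]
finger_gap: 0.0608
```

>>> drive_tool(deltas=[[0,0,-5,0,0,0],[0,0,-15,0,0,0],[0,0,-25,0,0,0],[0,0,-35,0,0,0],[0,0,-30,0,0,0]])

```text
clock: 18.52
tool_pos: [0.4385, -0.1013, 0.1445]
tool_rot: [3.141, -0.0, 2.978]
ft_force: [-0.2, -0.2, -3.1]
finger_gap: 0.0604
```

>>> drive_tool(deltas=[[0,20,-20,0,0,0],[0,20,-20,0,0,0],[0,20,-10,0,0,0],[0,0,0,0,0,0],[0,0,0,0,0,0]])

```text
clock: 19.15
tool_pos: [0.448, -0.0423, 0.1929]
tool_rot: [-3.141, -0.001, 2.978]
ft_force: [1.0, 0.4, -2.7]
finger_gap: 0.0603
```

```bash
python3 - <<'E'
from h import *
print(readout.get_state()['tool_pos'])
p,d,m=snap('wrist');P=cloud(m,d);Z=P[...,2];save(p,'w3')
yaw=np.radians(-9.5);o=np.array([.5465,.0639])
q=P[...,:2]-o; cx=q[...,0]*np.cos(yaw)+q[...,1]*np.sin(yaw); cy=-q[...,0]*np.sin(yaw)+q[...,1]*np.cos(yaw)
np.savez('w3',p=p,P=P)
k=((Z>0.000)&(Z<.010)&(abs(cx)<.08)&(abs(cy)<.095)).astype(np.uint8)
k=cv2.morphologyEx(k,cv2.MORPH_OPEN,np.ones((3,3)))
nn,l,s,c=cv2.connectedComponentsWithStats(k)
for i in range(1,nn):
    if s[i,4]>150:
        a=l==i; r=cv2.minAreaRect((np.c_[cx[a],cy[a]]*1000).astype(np.float32)); print(c[i].round(),s[i],np.round(r[0],1),np.round(r[1],1),round(r[2],1),'z',np.median(Z[a]).round(4))
# outer rim: front and right/left edges at z~.03
for nm,msk in [('front',abs(cy)<.07),]:
    a=(Z>.026)&(Z<.034)&msk&(cx<-.07)&(cx>-.11); print(nm,a.sum(),np.percentile(cx[a],[2,50,98]).round(4), np.polyfit(cy[a],cx[a],1).round(3))
a=(Z>.026)&(Z<.034)&(abs(cx)<.07)&(abs(cy)>.08)
for sg in (-1,1):
    b=a&(cy*sg>0); print(sg,b.sum(),np.percentile(cy[b],[2,50,98]).round(4) if b.sum()>5 else '')
E
```

```text
[ 0.44802072 -0.04234682  0.19286108]
[346. 224.] [ 314  199   62   55 2827] [-35.1 -43.4] [68.3 65.4] 89.4 z 0.0058
[425. 226.] [ 394  200   64   54 3000] [-34.8  50.9] [65.4 63.6] 0.4 z 0.0058
[415. 287.] [ 388  266   57   45 2221] [45.3 50.6] [61.5 63.3] 0.4 z 0.0059
front 986 [-0.0913 -0.0853 -0.0794] [ 0.008 -0.085]
-1 22 [-0.1024 -0.0994 -0.0845]
1 857 [0.0858 0.0994 0.104 ]
```

View pics/w3.png

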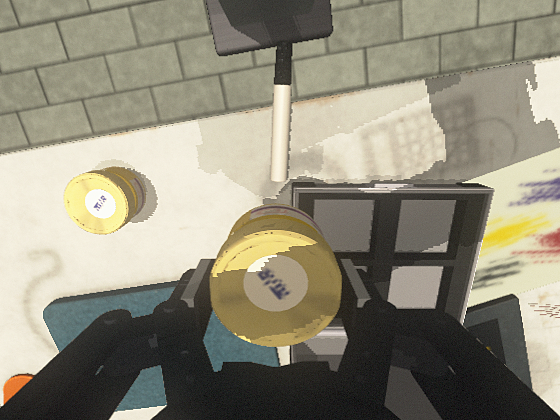

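Wrist view: the jar is held at (275,285), compartment floors are at (346,224), (425,226) and (415,287), and jar 2 is at (103,203). Allowing for occlusion, the case pose agrees with my estimate. I'll place the jar in compartment 2.

>>> drive_tool(deltas=[[-8,15,0,0,0,0],[-8,15,0,0,0,0],[-8,15,0,0,0,0],[-8,15,0,0,0,0],[-8.7,15,0,0,0,0]])

```text
clock: 19.82
tool_pos: [0.5018, 0.0263, 0.1933]
tool_rot: [-3.141, -0.0, 2.978]
ft_force: [-0.4, 0.2, -1.9]
finger_gap: 0.0604
```

>>> drive_tool(deltas=[[0,0,20,0,0,0],[0,0,30,0,0,0],[0,0,30,0,0,0],[0,0,25,0,0,0],[0,0,15,0,0,0]])

```text
clock: 20.45
tool_pos: [0.5009, 0.0256, 0.072]
tool_rot: [-3.141, -0.002, 2.978]
ft_force: [-0.1, -0.4, -2.0]
finger_gap: 0.0604
```

>>> drive_tool(deltas=[[0,0,5,0,0,0],[0,0,5,0,0,0],[0,0,4,0,0,0],[0,0,3,0,0,0],[0,0,0,0,0,0]])

```text
clock: 21.08
tool_pos: [0.501, 0.0252, 0.0565]
tool_rot: [3.142, -0.0, 2.978]
ft_force: [-1.4, 0.4, -3.0]
finger_gap: 0.0603
```

>>> drive_tool(deltas=[[0,0,4,0,0,0],[0,0,4,0,0,0],[0,0,4,0,0,0],[0,0,3,0,0,0],[0,0,0,0,0,0]])

```text
clock: 21.7
tool_pos: [0.5008, 0.0252, 0.0412]
tool_rot: [-3.141, -0.001, 2.978]
ft_force: [-0.2, -0.4, -2.2]
finger_gap: 0.0607
```

>>> drive_tool(deltas=[[0,0,1,0,0,0],[0,0,1,0,0,0],[0,0,0,0,0,0],[0,0,0,0,0,0],[0,0,0,0,0,0]])

```text
clock: 22.32
tool_pos: [0.5011, 0.0252, 0.0395]
tool_rot: [3.142, 0.0, 2.978]
ft_force: [0.1, 0.4, -1.9]
finger_gap: 0.0603
```

>>> drive_tool(deltas=[[0,0,0,0,0,0],[0,0,0,0,0,0],[0,0,0,0,0,0],[0,0,0,0,0,0],[0,0,0,0,0,0]], grip=25)

```text
clock: 22.95
tool_pos: [0.501, 0.0252, 0.0395]
tool_rot: [-3.142, -0.0, 2.978]
ft_force: [-0.6, 0.2, 0.3]
finger_gap: 0.0771
```

>>> drive_tool(deltas=[[0,0,-5,0,0,0],[0,0,-20,0,0,0],[0,0,-35,0,0,0],[0,0,-45,0,0,0],[0,0,-45,0,0,0]])

```text
clock: 23.58
tool_pos: [0.5008, 0.0251, 0.1913]
tool_rot: [3.142, 0.0, 2.978]
ft_force: [0.1, 0.2, -0.4]
finger_gap: 0.0769
```

>>> drive_tool(deltas=[[8,-25,-6,0,0,0],[8,-25,-6,0,0,0],[8,-25,-6,0,0,0],[5,-25,-6,0,0,0],[3,-25,-6,0,0,0]], grip=0)

```text
clock: 24.2
tool_pos: [0.4486, -0.0936, 0.2202]
tool_rot: [3.141, 0.001, 2.978]
ft_force: [1.2, -0.6, -0.2]
finger_gap: 0.0857
```

>>> drive_tool(deltas=[[2,-30,0,0,0,0],[2,-30,0,0,0,0],[1,-30,0,0,0,0],[0,-30,0,0,0,0],[0,-5,0,0,0,0]])

```text
clock: 24.82
tool_pos: [0.4234, -0.2166, 0.2197]
tool_rot: [-3.141, 0.0, 2.976]
ft_force: [-0.5, -0.1, -0.2]
finger_gap: 0.0849
```

```bash
python3 - <<'E'
from h import *
print(readout.get_state()['tool_pos'])
jars('wrist')
p,d,m=snap('side');P=cloud(m,d);X,Y,Z=P[...,0],P[...,1],P[...,2]
E
```

```text
[ 0.42335017 -0.21662578  0.21971348]
wrist [275. 160.] 2978 ((391.02978515625, -210.99859619140625), 31.4953556060791) [0.0493]
```

Jar 2 has been knocked to (0.391, -0.211), so I'll follow it.

>>> drive_tool(deltas=[[16,0,20,0,0,0],[16.5,0,20,0,0,0],[0,0,20,0,0,0],[0,0,0,0,0,0],[0,0,0,0,0,0]])

```text
clock: 25.55
tool_pos: [0.3925, -0.2099, 0.1604]
tool_rot: [-3.141, 0.001, 2.979]
ft_force: [0.2, 0.3, 0.5]
finger_gap: 0.0854
```

```bash
python3 - <<'E'
from h import *
print(readout.get_state()['tool_pos'])
jars('wrist')
E
```

```text
[ 0.39246706 -0.20991907  0.16042039]
wrist [274. 206.] 4021 ((390.9010314941406, -211.03585815429688), 31.607954025268555) [0.0493]
```

>>> drive_tool(deltas=[[1.3,-1.3,30,0,0,0],[0,0,35,0,0,0],[0,0,30,0,0,0],[0,0,16,0,0,0],[0,0,8,0,0,0]])

```text
clock: 26.22
tool_pos: [0.3907, -0.2112, 0.0404]
tool_rot: [-3.141, 0.0, 2.978]
ft_force: [0.7, -0.4, 0.6]
finger_gap: 0.0855
```

>>> drive_tool(deltas=[[0,0,5,0,0,0],[0,0,2,0,0,0],[0,0,0,0,0,0],[0,0,0,0,0,0],[0,0,0,0,0,0]])

```text
clock: 26.85
tool_pos: [0.3904, -0.2112, 0.0337]
tool_rot: [-3.142, 0.001, 2.978]
ft_force: [0.8, 1.4, -0.3]
finger_gap: 0.0851
```

>>> drive_tool(deltas=[[0,0,0,0,0,0],[0,0,0,0,0,0],[0,0,0,0,0,0],[0,0,0,0,0,0],[0,0,0,0,0,0]], grip=140)

```text
clock: 27.48
tool_pos: [0.3903, -0.2113, 0.034]
tool_rot: [-3.141, 0.0, 2.978]
ft_force: [-1.3, 1.3, 5.1]
finger_gap: 0.061
```

>>> drive_tool(deltas=[[0,0,-5,0,0,0],[0,0,-20,0,0,0],[0,0,-35,0,0,0],[0,0,-45,0,0,0],[0,0,-45,0,0,0]])

```text
clock: 28.1
tool_pos: [0.3896, -0.211, 0.1847]
tool_rot: [3.141, -0.001, 2.978]
ft_force: [1.1, -1.0, -2.4]
finger_gap: 0.0607
```

>>> drive_tool(deltas=[[-7.1,34.3,0,0,0,0],[-7.1,34.3,0,0,0,0],[-7.1,34.3,0,0,0,0],[-7.1,34.3,0,0,0,0],[-7.1,34.3,0,0,0,0]])

```text
clock: 28.72
tool_pos: [0.4531, -0.0466, 0.1833]
tool_rot: [3.142, -0.001, 2.978]
ft_force: [1.3, -1.0, -0.8]
finger_gap: 0.0603
```

>>> drive_tool(deltas=[[-7.1,34.3,0,0,0,0],[-7.1,34.3,0,0,0,0],[-7.1,34.3,0,0,0,0],[-7.1,34.3,0,0,0,0],[-7.1,34.3,0,0,0,0]])

```text
clock: 29.35
tool_pos: [0.5161, 0.1167, 0.1832]
tool_rot: [-3.141, -0.001, 2.978]
ft_force: [0.8, 0.2, -2.4]
finger_gap: 0.0605
```

>>> drive_tool(deltas=[[0,0,10,0,0,0],[0,0,30,0,0,0],[0,0,30,0,0,0],[0,0,25,0,0,0],[0,0,15,0,0,0]])

```text
clock: 29.98
tool_pos: [0.515, 0.1147, 0.0719]
tool_rot: [-3.14, -0.002, 2.977]
ft_force: [-0.4, 0.1, -1.9]
finger_gap: 0.0606
```

```bash
python3 - <<'E'
from h import *
print(readout.get_state()['tool_pos'])
p,d,m=snap('wrist');P=cloud(m,d);Z=P[...,2];save(p,'w4')
k=((Z>.045)&(Z<.062)&(P[...,1]<.08)&(P[...,1]>-.04)&(P[...,0]>.44)&(P[...,0]<.56)).astype(np.uint8)
k=cv2.morphologyEx(k,cv2.MORPH_OPEN,np.ones((3,3)))
nn,l,s,c=cv2.connectedComponentsWithStats(k)
for i in range(1,nn):
    if s[i,4]>100: print(c[i],s[i],cv2.minEnclosingCircle((P[(l==i)][:,:2]*1000).astype(np.float32)),np.median(P[l==i][:,2]))
E
```

```text
[0.51504351 0.1147471  0.07189252]
[119.32869171 255.34974093] [  62  204  116  104 9264] ((500.56536865234375, 25.96735191345215), 31.909488677978516) 0.05427231875209527
```

View pics/w4.png

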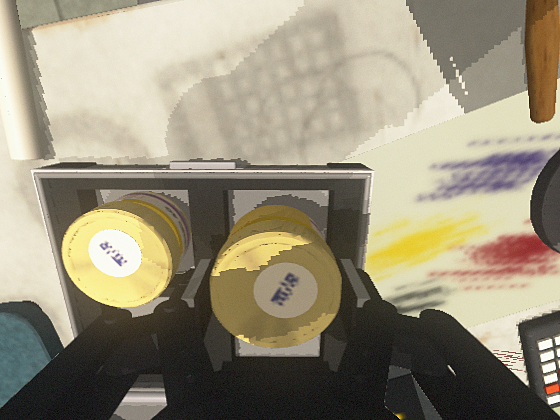

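Jar 1 at (119,255) is seated, its top at 54 mm. The held jar at (275,290) is over the front left compartment, so I'll lower it.

>>> drive_tool(deltas=[[-0.5,1.2,4,0,0,0],[0,0,5,0,0,0],[0,0,4,0,0,0],[0,0,3,0,0,0],[0,0,0,0,0,0]])

```text
clock: 30.65
tool_pos: [0.5168, 0.1167, 0.0574]
tool_rot: [-3.141, -0.0, 2.978]
ft_force: [0.6, -0.0, -1.3]
finger_gap: 0.0605
```

>>> drive_tool(deltas=[[0,0,4,0,0,0],[0,0,4,0,0,0],[0,0,4,0,0,0],[0,0,3,0,0,0],[0,0,1.5,0,0,0]])

```text
clock: 31.28
tool_pos: [0.5168, 0.1167, 0.0407]
tool_rot: [-3.141, -0.0, 2.978]
ft_force: [0.6, 0.6, -0.7]
finger_gap: 0.0606
```

>>> drive_tool(deltas=[[0,0,1,0,0,0],[0,0,0,0,0,0],[0,0,0,0,0,0],[0,0,0,0,0,0],[0,0,0,0,0,0]], grip=25)

```text
clock: 31.9
tool_pos: [0.5169, 0.1168, 0.0401]
tool_rot: [3.141, 0.0, 2.978]
ft_force: [0.4, -0.1, -0.2]
finger_gap: 0.0773
```

>>> drive_tool(deltas=[[0,0,-5,0,0,0],[0,0,-30,0,0,0],[0,0,-50,0,0,0],[0,0,-55,0,0,0],[0,0,-55,0,0,0]])

```text
clock: 32.52
tool_pos: [0.5166, 0.1166, 0.2373]
tool_rot: [3.141, 0.0, 2.978]
ft_force: [1.8, 1.0, -0.5]
finger_gap: 0.0771
```

>>> drive_tool(deltas=[[19,45,-10,0,0,0],[19,45,-10,0,0,0],[19,45,-10,0,0,0],[19,45,-10,0,0,0],[18,45,-10,0,0,0]], grip=0)

```text
clock: 33.15
tool_pos: [0.4601, 0.3555, 0.2859]
tool_rot: [3.141, 0.0, 2.978]
ft_force: [0.6, 0.1, -0.1]
finger_gap: 0.0856
```

>>> drive_tool(deltas=[[0,0,0,0,0,0],[0,0,0,0,0,0],[0,0,0,0,0,0],[0,0,0,0,0,0],[0,0,0,0,0,0]])

```text
clock: 33.78
tool_pos: [0.461, 0.3535, 0.2851]
tool_rot: [3.142, 0.0, 2.977]
ft_force: [-0.0, 0.3, 0.2]
finger_gap: 0.0855
```

```bash
python3 - <<'E'
from h import *
print(readout.get_state()['tool_pos'])
p,d,m=snap('wrist');P=cloud(m,d);Z=P[...,2];save(p,'w5')
g=(P[...,0]<.56)&(P[...,0]>.4)&(P[...,1]>.3)&(P[...,1]<.41)
for a in np.arange(.14,.225,.01):
    q=P[g&(Z>a)&(Z<=a+.01)]
    if len(q): print('%.2f'%a,len(q),q.mean(0).round(3),q.min(0).round(3),q.max(0).round(3))
print('cup px',proj(m,[.461,.3545,.206]))
E
```

```text
[0.46099071 0.3535083  0.28508752]
0.14 68 [0.489 0.353 0.148] [0.446 0.34  0.14 ] [0.526 0.378 0.15 ]
0.15 947 [0.463 0.36  0.152] [0.438 0.338 0.15 ] [0.528 0.382 0.16 ]
0.16 219 [0.464 0.359 0.165] [0.437 0.335 0.16 ] [0.527 0.387 0.17 ]
0.17 436 [0.462 0.361 0.174] [0.437 0.333 0.17 ] [0.528 0.388 0.18 ]
0.18 89 [0.493 0.354 0.184] [0.451 0.335 0.18 ] [0.527 0.388 0.19 ]
0.19 90 [0.495 0.354 0.196] [0.451 0.335 0.191] [0.529 0.388 0.2  ]
0.20 2001 [0.475 0.358 0.206] [0.437 0.333 0.2  ] [0.534 0.388 0.21 ]
0.21 351 [0.504 0.352 0.213] [0.432 0.339 0.21 ] [0.534 0.369 0.216]
cup px [[276.31484542 222.53695906]]
```

View pics/w5.png

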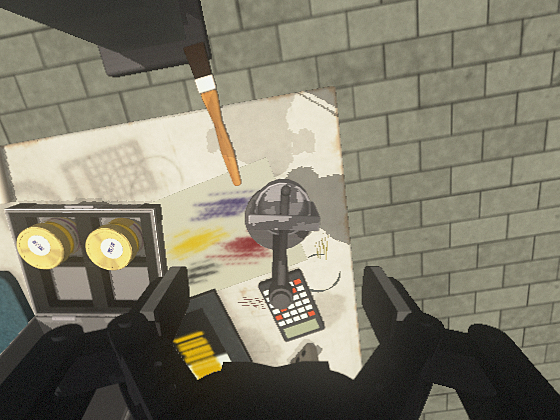

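```bash
python3 - <<'E'
from h import *
p=cv2.cvtColor(cv2.imread('pics/w5.png'),cv2.COLOR_BGR2RGB);m=imaging.camera_model('wrist')
_,d=imaging.snapshot('wrist');P=cloud(m,d);Z=P[...,2]
print(plane(m,[[284.5,217.5],[283,300]],.206).round(4), plane(m,[282,215],.173).round(4))
v,u=np.indices(Z.shape)
# left/right thirds of bar only
g=(Z>.203)&(Z<.2095)&(v>195)&(v<240)&(((u>244)&(u<270))|((u>298)&(u<326)))
q=P[g][:,:2];print(len(q),cv2.minAreaRect((q*1000).astype(np.float32)),np.median(P[g][:,2]))
g=(Z>.1)&(u>240)&(u<330)&(v>170)&(v<260)&(abs(Z-.173)<.004)
print(cv2.minEnclosingCircle((P[g][:,:2]*1000).astype(np.float32)))
g=(Z>.2)&(Z<.22)&(u>265)&(u<300)&(v>225)&(v<275); q=P[g];print('hook',cv2.fitLine(q[:,:2].astype(np.float32),2,0,.01,.01).ravel())
E
```

```text
[[0.458  0.3614 0.206 ]
 [0.5297 0.3489 0.206 ]] [[0.4669 0.3588 0.173 ]]
645 ((461.5631408691406, 360.5418701171875), (53.8574333190918, 12.283573150634766), 78.73932647705078) 0.20710436199391238
((458.6978759765625, 360.3435974121094), 27.27562141418457)
hook [ 0.98132765 -0.1923436   0.4811904   0.35628477]
```

>>> drive_tool(deltas=[[1,3,20,0,0,1.5],[0,3,25,0,0,0],[0,0,25,0,0,0],[0,0,18,0,0,0],[0,0,10,0,0,0]])

```text
clock: 34.5
tool_pos: [0.4606, 0.3598, 0.186]
tool_rot: [-3.14, -0.001, 2.952]
ft_force: [0.1, 0.4, -0.1]
finger_gap: 0.0855
```

>>> drive_tool(deltas=[[0,0,0,0,0,0],[0,0,0,0,0,0],[0,0,0,0,0,0],[0,0,0,0,0,0],[0,0,0,0,0,0]], grip=60)

```text
clock: 35.12
tool_pos: [0.4609, 0.3602, 0.1872]
tool_rot: [3.141, 0.0, 2.952]
ft_force: [-1.2, -0.1, -0.8]
finger_gap: 0.0653
```

>>> drive_tool(deltas=[[0,0,0,0,0,0],[0,0,0,0,0,0],[0,0,0,0,0,0],[0,0,0,0,0,0],[0,0,0,0,0,0]], grip=150, force=25)

```text
clock: 35.75
tool_pos: [0.4609, 0.3602, 0.1872]
tool_rot: [3.141, 0.0, 2.952]
ft_force: [-0.4, 0.1, 2.0]
finger_gap: 0.054
```

>>> drive_tool(deltas=[[0,0,-3,0,0,0],[0,0,-5,0,0,0],[0,0,-5,0,0,0],[0,0,-3.5,0,0,0],[0,0,0,0,0,0]])

```text
clock: 36.38
tool_pos: [0.461, 0.3603, 0.2039]
tool_rot: [3.141, 0.0, 2.952]
ft_force: [0.9, -0.4, -1.4]
finger_gap: 0.0541
```

>>> drive_tool(deltas=[[5,0,0,0,0,0],[8,0,0,0,0,0],[8,0,0,0,0,0],[8,0,0,0,0,0],[8,0,0,0,0,0]])

```text
clock: 37.0
tool_pos: [0.4238, 0.3673, 0.2035]
tool_rot: [3.142, -0.0, 2.952]
ft_force: [0.3, 0.4, -2.0]
finger_gap: 0.054
```

>>> drive_tool(deltas=[[8,0,0,0,0,0],[8,0,0,0,0,0],[8,0,0,0,0,0],[8,0,0,0,0,0],[8,0,0,0,0,0]])

```text
clock: 37.62
tool_pos: [0.3847, 0.3748, 0.2035]
tool_rot: [3.142, -0.0, 2.952]
ft_force: [-0.2, 0.1, -1.3]
finger_gap: 0.054
```

```bash
python3 - <<'E'
from h import *
s=readout.get_state();print(s['tool_pos'],s['finger_gap'],s['ft_force'])
p,d,m=snap('wrist');save(p,'w6')
E
```

```text
[0.38471445 0.3748011  0.2034835 ] 0.05401383225940275 [-0.22345385  0.10941139 -1.33171655]
```

View pics/w6.png

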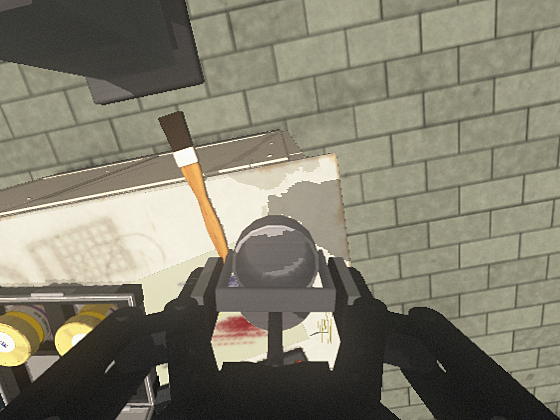

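The cup is held upright at about (275,260), clear of the hook. Next is compartment 3.

>>> drive_tool(deltas=[[0,-45,-8,0,0,-1.4],[0,-45,-8,0,0,0],[0,-45,-8,0,0,0],[0,-45,-8,0,0,0],[0,-45,-8,0,0,0]])

```text
clock: 38.3
tool_pos: [0.3467, 0.1516, 0.2439]
tool_rot: [3.141, 0.001, 2.977]
ft_force: [0.5, 0.0, -0.7]
finger_gap: 0.0538
```

>>> drive_tool(deltas=[[-30,0,0,0,0,0],[-35,-2,0,0,0,0],[-35,-2,0,0,0,0],[-35,-2,0,0,0,0],[-35,-2,0,0,0,0]])

```text
clock: 38.92
tool_pos: [0.5146, 0.1167, 0.2435]
tool_rot: [3.142, 0.0, 2.976]
ft_force: [0.8, 0.6, -0.7]
finger_gap: 0.0537
```

>>> drive_tool(deltas=[[-35,0,0,0,0,0],[-30,0,0,0,0,0],[-15,0,0,0,0,0],[0,0,0,0,0,0],[0,0,0,0,0,0]])

```text
clock: 39.55
tool_pos: [0.592, 0.104, 0.2435]
tool_rot: [-3.142, -0.0, 2.976]
ft_force: [0.7, -0.5, 0.1]
finger_gap: 0.0539
```

>>> drive_tool(deltas=[[-1,0,20,0,0,0],[0,0,40,0,0,0],[0,0,40,0,0,0],[0,0,35,0,0,0],[0,0,20,0,0,0]])

```text
clock: 40.17
tool_pos: [0.5918, 0.1038, 0.087]
tool_rot: [-3.141, -0.002, 2.977]
ft_force: [1.2, -0.1, -1.7]
finger_gap: 0.0535
```

>>> drive_tool(deltas=[[0,0,8,0,0,0],[0,0,8,0,0,0],[0,0,6,0,0,0],[0,0,4,0,0,0],[0,0,4,0,0,0]])

```text
clock: 40.8
tool_pos: [0.5936, 0.1038, 0.0586]
tool_rot: [3.141, 0.001, 2.976]
ft_force: [0.5, 0.5, -1.7]
finger_gap: 0.0539
```

>>> drive_tool(deltas=[[0,0,4,0,0,0],[0,0,3,0,0,0],[0,0,3,0,0,0],[0,0,1,0,0,0],[0,0,0,0,0,0]])

```text
clock: 41.42
tool_pos: [0.5934, 0.1037, 0.0475]
tool_rot: [-3.142, -0.0, 2.976]
ft_force: [0.2, 0.2, -1.0]
finger_gap: 0.0537
```

>>> drive_tool(deltas=[[0,0,1,0,0,0],[0,0,0.5,0,0,0],[0,0,0.5,0,0,0],[0,0,0,0,0,0],[0,0,0,0,0,0]])

```text
clock: 42.05
tool_pos: [0.5934, 0.1037, 0.0458]
tool_rot: [3.142, 0.0, 2.976]
ft_force: [-1.4, -0.1, 1.7]
finger_gap: 0.0539
```

>>> drive_tool(deltas=[[0,0,0,0,0,0],[0,0,0,0,0,0],[0,0,0,0,0,0],[0,0,0,0,0,0],[0,0,0,0,0,0]], grip=55)

```text
clock: 42.68
tool_pos: [0.5934, 0.1037, 0.0455]
tool_rot: [3.142, 0.0, 2.976]
ft_force: [-0.4, 0.5, 0.2]
finger_gap: 0.0672
```

>>> drive_tool(deltas=[[0,0,-5,0,0,0],[0,0,-20,0,0,0],[0,0,-40,0,0,0],[0,0,-50,0,0,0],[20,0,-50,0,0,0]])

```text
clock: 43.3
tool_pos: [0.5738, 0.1068, 0.212]
tool_rot: [-3.141, 0.0, 2.975]
ft_force: [0.3, 0.3, 0.0]
finger_gap: 0.0668
```

>>> drive_tool(deltas=[[30,0,-30,0,0,0],[30,0,-20,0,0,0],[20,0,0,0,0,0],[0,0,0,0,0,0],[0,0,0,0,0,0]], grip=255)

```text
clock: 43.92
tool_pos: [0.495, 0.1201, 0.2605]
tool_rot: [-3.141, 0.0, 2.976]
ft_force: [0.1, 0.1, 0.0]
finger_gap: -0.0003
```

```bash
python3 - <<'E'
from h import *
s=readout.get_state();print(s['tool_pos'],s['finger_gap'],s['ft_force'])
p,d,m=snap('wrist');save(p,'w7');P=cloud(m,d)
yaw=np.radians(-9.5);o=np.array([.5465,.0639])
q=P[...,:2]-o; cx=q[...,0]*np.cos(yaw)+q[...,1]*np.sin(yaw); cy=-q[...,0]*np.sin(yaw)+q[...,1]*np.cos(yaw);Z=P[...,2]
for n,x,y in [(1,-.039,.046),(2,-.039,-.046),(3,.039,.046)]:
    a=(Z>.04)&(Z<.075)&(abs(cx-x)<.04)&(abs(cy-y)<.04)
    print(n,a.sum(),[np.percentile(w[a],[1,50,99]).round(4) for w in (cx,cy,Z)])
E
```

```text
[0.49502018 0.12011683 0.26048602] -0.00025540677610143693 [0.09273559 0.09830138 0.0162903 ]
1 2191 [array([-0.0682, -0.0395, -0.0089]), array([0.0184, 0.048 , 0.0765]), array([0.0427, 0.0543, 0.0563])]
2 2249 [array([-0.0698, -0.0414, -0.0104]), array([-0.0738, -0.0436, -0.0142]), array([0.0419, 0.0543, 0.0563])]
3 74 [array([0.0339, 0.035 , 0.0443]), array([0.0207, 0.0473, 0.0743]), array([0.0402, 0.0604, 0.0669])]
```

View pics/w7.png

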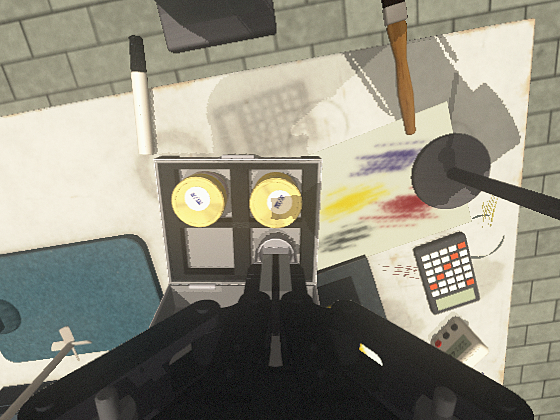

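Wrist view: both jars are seated at (198,200) and (275,200), the cup is in the back left compartment at (275,248), and no other jar is on the bench. Next, the lid-closing path (tool tilted 20°, beside the paddle).

```bash
cat > path.py <<'E'
import numpy as np
a=np.radians(20);d=np.array([np.sin(a),-np.cos(a)]);n=np.array([-np.cos(a),-np.sin(a)])
off=8*d+11*n
def lid(f,u,t): return np.array([-(f*np.cos(t)-u*np.sin(t)),30+f*np.sin(t)+u*np.cos(t)])
def tcp(t):
    c=lid(172,44,t)+15*d if t>np.pi/2-a else lid(157,44,t)
    return c-off
E
python3 - <<'E'
from path import *
h=np.array([.631,.0497]);ex=np.array([.9863,-.165]);ey=np.array([.165,.9863])
s=tcp(1.75)-6*n+5*d; up=s-90*d
W=lambda p:np.r_[h+ex*p[0]/1e3+ey*.048,p[1]/1e3]
print('above',W(up).round(4),'start',W(s).round(4),'plane',up.round(1),s.round(1))
cur=np.array([.495,.1201,.2605]);D=W(up)-cur;c,sn=np.cos(2.976),np.sin(2.976)
print('move vertical frame tx,ty,tz',(c*D[0]+sn*D[1])*1e3,(sn*D[0]-c*D[1])*1e3,-D[2]*1e3)
p=s
for t in np.r_[np.arange(1.65,0,-.15),0]:
    q=tcp(t);D=(q-p); print(round(t,2),'row',(np.array([D@n,D@d])/5).round(1),'W',W(q).round(3)); p=q
E
```

```text
above [0.7013 0.0866 0.2705] start [0.7317 0.0815 0.1859] plane [ 63.3 270.5] [ 94.  185.9]
move vertical frame tx,ty,tz -209.0033454516313 0.9707442888988518 -10.013123271576719
1.65 row [ 3.8 -3.4] W [0.708 0.085 0.195]
1.5 row [ 4.4 -3. ] W [0.683 0.09  0.202]
1.35 row [ 4.8 -2.3] W [0.657 0.094 0.205]
1.2 row [ 5.  -1.6] W [0.631 0.098 0.204]
1.05 row [ 4.8 -0.9] W [0.607 0.102 0.199]
0.9 row [ 4.9 -0.1] W [0.584 0.106 0.192]
0.75 row [4.8 0.6] W [0.563 0.11  0.18 ]
0.6 row [4.7 1.3] W [0.543 0.113 0.166]
0.45 row [4.5 2. ] W [0.526 0.116 0.149]
0.3 row [4.1 2.7] W [0.511 0.118 0.13 ]
0.15 row [3.7 3.2] W [0.5   0.12  0.108]
0.0 row [3.1 3.7] W [0.492 0.122 0.085]
```

>>> drive_tool(deltas=[[-40,0,-4,0,0,0],[-42,0,-3,0,0,0],[-42,0,-3,0,0,0],[-42,0,0,0,0,0],[-43,1,0,0,0,0]])

```text
clock: 44.6
tool_pos: [0.7028, 0.0859, 0.2694]
tool_rot: [-3.141, -0.001, 2.975]
ft_force: [0.9, 0.1, 0.8]
finger_gap: 0.0002
```

>>> drive_tool(deltas=[[0,0,0,0,-5,0],[0,0,0,0,-5,0],[0,0,0,0,-5,0],[0,0,0,0,-5,0],[0,0,0,0,0,0]])

```text
clock: 45.22
tool_pos: [0.6995, 0.0862, 0.2687]
tool_rot: [-3.139, 0.346, 2.977]
ft_force: [0.3, 0.1, 0.1]
finger_gap: -0.0
```

>>> drive_tool(deltas=[[0,0,15,0,0,0],[0,0,20,0,0,0],[0,0,20,0,0,0],[0,0,20,0,0,0],[0,0,15,0,0,0]])

```text
clock: 45.85
tool_pos: [0.7324, 0.0812, 0.1836]
tool_rot: [-3.141, 0.347, 2.975]
ft_force: [1.1, -0.1, -0.5]
finger_gap: -0.0
```

```bash
python3 - <<'E'
from h import *
s=readout.get_state();print(s['tool_pos'],s['tool_rot'],s['ft_force'],s['joint_positions'].round(2))
p,d,m=snap('side'); save(cv2.resize(p[130:290,250:410],(600,600),interpolation=2),'s2')
E
```

```text
[0.73243548 0.08122933 0.18356142] [-3.14089165  0.34699897  2.97528048] [ 1.10680104 -0.12400945 -0.54355144] [ 0.41  0.43  0.07  0.23 -0.94 -2.26]
```

View pics/s2.png

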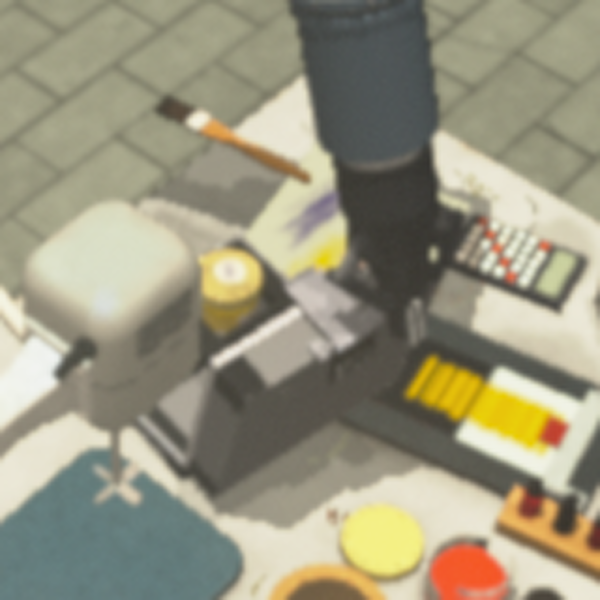

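The finger at about (412,325) stands behind the lid's edge, left of the paddle. I'll start closing.

>>> drive_tool(deltas=[[3.5,0,-2.8,0,0,0],[3.8,0,-3.4,0,0,0],[3.8,0,-3.4,0,0,0],[3.8,0,-3.4,0,0,0],[3.8,0,-3.4,0,0,0]])

```text
clock: 46.52
tool_pos: [0.7088, 0.0858, 0.1964]
tool_rot: [3.141, 0.351, 2.976]
ft_force: [3.6, -0.4, 0.9]
finger_gap: -0.0001
```

>>> drive_tool(deltas=[[4.4,0,-3,0,0,0],[4.4,0,-3,0,0,0],[4.4,0,-3,0,0,0],[4.4,0,-3,0,0,0],[4.4,0,-3,0,0,0]])

```text
clock: 47.15
tool_pos: [0.6835, 0.09, 0.2029]
tool_rot: [3.141, 0.352, 2.976]
ft_force: [2.8, -0.5, 5.1]
finger_gap: -0.0001
```

>>> drive_tool(deltas=[[4.8,0,-2.3,0,0,0],[4.8,0,-2.3,0,0,0],[4.8,0,-2.3,0,0,0],[4.8,0,-2.3,0,0,0],[4.8,0,-2.3,0,0,0]])

```text
clock: 47.78
tool_pos: [0.6571, 0.0944, 0.2051]
tool_rot: [3.141, 0.351, 2.976]
ft_force: [2.8, 0.3, 3.9]
finger_gap: -0.0002
```

Contact holds (about 4 N). I'll keep going.

>>> drive_tool(deltas=[[5,0,-1.8,0,0,0],[5,0,-1.7,0,0,0],[5,0,-1.6,0,0,0],[5,0,-1.5,0,0,0],[5,0,-1.4,0,0,0]])

```text
clock: 48.4
tool_pos: [0.6306, 0.0985, 0.2027]
tool_rot: [-3.141, 0.348, 2.976]
ft_force: [3.0, 1.2, 2.4]
finger_gap: 0.0003
```

>>> drive_tool(deltas=[[4.8,0,-1.2,0,0,0],[4.8,0,-1,0,0,0],[4.8,0,-0.9,0,0,0],[4.8,0,-0.8,0,0,0],[4.8,0,-0.6,0,0,0]])

```text
clock: 49.02
tool_pos: [0.6067, 0.1023, 0.1985]
tool_rot: [-3.141, 0.348, 2.976]
ft_force: [3.8, 0.8, -0.2]
finger_gap: 0.0002
```

>>> drive_tool(deltas=[[4.9,0,-0.4,0,0,0],[4.9,0,-0.2,0,0,0],[4.9,0,-0.1,0,0,0],[4.9,0,0.1,0,0,0],[4.9,0,0.2,0,0,0]])

```text
clock: 49.65
tool_pos: [0.5841, 0.1061, 0.191]
tool_rot: [-3.141, 0.349, 2.976]
ft_force: [3.7, -1.0, 0.5]
finger_gap: -0.0001
```

>>> drive_tool(deltas=[[4.8,0,0.4,0,0,0],[4.8,0,0.5,0,0,0],[4.8,0,0.6,0,0,0],[4.8,0,0.7,0,0,0],[4.8,0,0.9,0,0,0]])

```text
clock: 50.28
tool_pos: [0.563, 0.1097, 0.1798]
tool_rot: [-3.141, 0.349, 2.976]
ft_force: [3.5, -2.4, 1.4]
finger_gap: 0.0
```

>>> drive_tool(deltas=[[4.7,0,1.1,0,0,0],[4.7,0,1.2,0,0,0],[4.7,0,1.3,0,0,0],[4.7,0,1.4,0,0,0],[4.7,0,1.6,0,0,0]])

```text
clock: 50.9
tool_pos: [0.5434, 0.113, 0.1655]
tool_rot: [-3.142, 0.349, 2.976]
ft_force: [1.3, -1.7, 0.9]
finger_gap: -0.0005
```

>>> drive_tool(deltas=[[4.6,0,1.8,0,0,0],[4.5,0,1.9,0,0,0],[4.5,0,2,0,0,0],[4.4,0,2.1,0,0,0],[4.4,0,2.3,0,0,0]])

```text
clock: 51.52
tool_pos: [0.5261, 0.1159, 0.1483]
tool_rot: [-3.141, 0.349, 2.976]
ft_force: [1.1, -2.4, 3.9]
finger_gap: 0.0
```

>>> drive_tool(deltas=[[4.2,0,2.5,0,0,0],[4.1,0,2.6,0,0,0],[4.1,0,2.7,0,0,0],[4.1,0,2.8,0,0,0],[4,0,2.9,0,0,0]])

```text
clock: 52.15
tool_pos: [0.5115, 0.1184, 0.1286]
tool_rot: [3.141, 0.349, 2.976]
ft_force: [-1.8, -1.5, 5.8]
finger_gap: 0.0
```

>>> drive_tool(deltas=[[3.8,0,3,0,0,0],[3.8,0,3.1,0,0,0],[3.7,0,3.2,0,0,0],[3.6,0,3.3,0,0,0],[3.6,0,3.4,0,0,0]])

```text
clock: 52.78
tool_pos: [0.4997, 0.1204, 0.1072]
tool_rot: [3.141, 0.349, 2.976]
ft_force: [0.2, -0.7, 4.5]
finger_gap: -0.0003
```

>>> drive_tool(deltas=[[3.3,0,3.5,0,0,0],[3.2,0,3.6,0,0,0],[3.1,0,3.7,0,0,0],[2.5,0,3.2,0,0,0],[1.7,0,2.5,0,0,0]])

```text
clock: 53.4
tool_pos: [0.4924, 0.1216, 0.0869]
tool_rot: [3.141, 0.349, 2.976]
ft_force: [-3.9, 0.7, 5.8]
finger_gap: 0.0005
```

>>> drive_tool(deltas=[[0.8,0,1.2,0,0,0],[0.4,0,1,0,0,0],[0.3,0,0.9,0,0,0],[0,0,0,0,0,0],[0,0,0,0,0,0]])

```text
clock: 54.02
tool_pos: [0.4919, 0.1217, 0.0837]
tool_rot: [3.141, 0.348, 2.976]
ft_force: [-7.6, 1.6, 9.7]
finger_gap: 0.0003
```

>>> drive_tool(deltas=[[0.3,0,1,0,0,0],[0.3,0,1,0,0,0],[0,0,0,0,0,0],[0,0,0,0,0,0],[0,0,0,0,0,0]])

```text
clock: 54.65
tool_pos: [0.4924, 0.1218, 0.0829]
tool_rot: [3.141, 0.35, 2.976]
ft_force: [-13.0, 0.3, 20.9]
finger_gap: -0.0002
```

>>> drive_tool(deltas=[[-0.6,0,-1.5,0,0,0],[-0.4,0,-1.2,0,0,0],[-0.4,0,-1.2,0,0,0],[-0.4,0,-1.2,0,0,0],[0,0,0,0,0,0]])

```text
clock: 55.28
tool_pos: [0.4924, 0.1215, 0.0868]
tool_rot: [-3.141, 0.348, 2.976]
ft_force: [-0.2, -0.7, 0.5]
finger_gap: 0.0001
```

```bash
python3 - <<'E'
from h import *
print(readout.get_state()['ft_force'],readout.get_state()['tool_pos'])
p,d,m=snap('wrist');P=cloud(m,d);Z=P[...,2]
yaw=np.radians(-9.5);o=np.array([.5465,.0639])
q=P[...,:2]-o; cx=q[...,0]*np.cos(yaw)+q[...,1]*np.sin(yaw); cy=-q[...,0]*np.sin(yaw)+q[...,1]*np.cos(yaw)
for a in (-.07,-.04):
    g=(abs(cx-a)<.008)&(abs(cy)>.06)&(abs(cy)<.095)&(Z>.05)&(Z<.11);print(a,g.sum(),np.percentile(Z[g],[10,50,90]) if g.sum() else '')
E
```

```text
[-0.21455087 -0.73805766  0.50754351] [0.4923979  0.1214548  0.08676459]
-0.07 2904 [0.07472699 0.07531148 0.07593546]
-0.04 1783 [0.07473693 0.07527092 0.07591106]
```

The lid is latched: force is zero and the lid is level at 75 mm, as at the start. I'll retract and do a final look.

>>> drive_tool(deltas=[[0,0,-4,0,0,0],[0,0,-20,0,0,0],[0,0,-40,0,0,0],[0,0,-40,0,0,0],[0,0,-40,0,0,0]])

```text
clock: 55.95
tool_pos: [0.4433, 0.1297, 0.2239]
tool_rot: [3.141, 0.349, 2.976]
ft_force: [1.5, 0.2, -0.0]
finger_gap: 0.0001
```

>>> drive_tool(deltas=[[20,30,-20,0,0,0],[20,30,-20,0,0,0],[20,30,0,0,0,0],[0,0,0,0,0,0],[0,0,0,0,0,0]])

```text
clock: 56.58
tool_pos: [0.3896, 0.2298, 0.2395]
tool_rot: [-3.141, 0.349, 2.977]
ft_force: [0.2, -0.5, -0.8]
finger_gap: 0.0005
```

```bash
python3 - <<'E'
from h import *
p,d,m=snap('side');save(p,'end');print(readout.get_state()['tool_pos'])
P=cloud(m,d);Z=P[...,2];q=P[...,:2]-np.array([.5465,.0639])
g=(np.hypot(q[...,0],q[...,1])<.07);print(np.nanpercentile(Z[g],[10,50,90]))
E
```

```text
[0.38984697 0.22948339 0.23961062]
[0.07117764 0.0746876  0.07806585]
```

View pics/end.png

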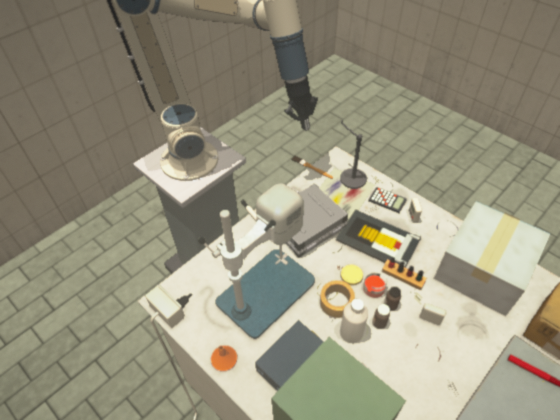

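The final view shows the case shut at (310,215), the hook empty at (350,128), no jars left on the bench, and the bystanders in place.

```bash
python3 -c "
from plant import workorder;print(workorder.job_done())"
```

```text
the job is handed in; nothing more can be done
None
```

The sample case is packed and shut, and I handed the job in at about 57 s on the robot's clock.

- **Lid opening:** I pressed the catch and carried the lid up on the finger to its open stop, without letting it fly.
- **Jars:** Only two ink jars were on the bench. Jar 1 went into the front right compartment (2). Jar 2 had been knocked about 3 cm, so I located it again and put it in the front left compartment (1).
- **Cup:** I lifted it about 17 mm, drew it off the hook and put it in the back left compartment (3).
- **Lid closing:** I pushed it down beside the paddle with the finger always in contact. The last press reached about 21 N upward on the wrist, above the 6–12 N you gave but well inside the limits.

**Last checks**
- Before closing, both jar tops read about 54 mm, which means they were fully down. The cup's top bar read 60–67 mm against 65 mm expected, from only a few depth points.
- With the finger lifted clear, the force was near zero and the lid stayed level at 75 mm, the same as at the start, so the catch holds.
- The final picture shows the hook empty, no jars left on the bench, and the brush and calculator where they were. The marker isn't visible in it; the picture taken just before closing showed it in place.

One measurement disagreed: the top and wrist cameras put the hanging cup about 6 mm apart. I used the closer wrist view and the grasp closed as expected.

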